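# Set the lamp holder on its twin pins and bolt it down

## Task

Set the lamp holder (the slotted steel plate that carries the brass twist socket) over the two locating pins of the grey lamp bed, working gently so that it is never forced, until it lies flush on the bed with both pins through their slots. Let go of it, then slide the bed's bolt fully home over the end of the plate. Leave the other things on the bench where they are.

Things in the scene. Friction and masses are not known exactly. Their poses are not given: they have to be found in the camera images.
- holder: Lamp holder, loose, about 0.4 kg: steel plate 60 (x) x 130 (y) x 6 mm (z) with the brass socket upright on its middle. Two slots go through it on the long centre line, 42 mm either side of the middle, each 10 mm wide (x) and 14 mm long (y). Either way round fits. Origin: centre of the underside, z up. It starts lying flat on the bench.
- shank (a point): Point on the holder's middle axis, 30 mm above the plate's underside, in the square brass shank to grip: 28 x 28 mm, sides along the plate's x and y, from 6 to 40 mm above the underside; a round collar 27 mm across goes on up to 52 mm. Axes as the holder's.
- bed: Lamp bed, fixed: grey steel block 90 (x) x 210 (y) x 30 mm (z), from y = -75 to +135 mm, bolt at the +y end. Origin: on the bench, below the seat. The home holder rests flat on the block's top, its underside 30 mm above the bench, long side along the bed's y. A holder pressed on bed, pins or bolt with over 40 N counts as forced.
- seat (a point): Centre of the seat on the block's top, axes as the bed's. Two fixed upright pins, 8 mm thick (6.6 mm at the bevelled tip), rise 14 mm above it at y = -42 and +42 mm. They share one bar, clamped tight at an unmeasured setting: the pair stands together anywhere from x = -14 to +14 mm, to be found by feel or eye. The holder's home shifts with them.
- bolt (a joint): Bolt on the bed, m: 0 drawn back, 0.022 home; moves along the bed's -y, 3 to 4 N friction, stays where left, starts at 0 to 0.004. Steel tongue 26 mm wide, 8 mm thick, underside 8 mm above the block's top, so it passes 2 mm over a home plate and covers its last 13 mm. Low guides beside it end 46 mm above the bench.
- bolt_grip (a point): Centre of the top of the bolt's upright walnut tab, 82 mm above the bench, moving with the bolt; axes as the bed's; at y = 112 mm in the bed's frame when drawn back, 90 mm when home. The tab is 14 mm thick (bed y), 30 mm wide (bed x) and stands from 46 to 82 mm above the bench.
- bulb: Bystander: milk-glass bulb 67 mm across standing in a cork ring, 96 mm tall. Origin: centre of the underside.
- wrench: Bystander: flat steel lens wrench, 150 mm long, lying.
- crank: Bystander: walnut crank knob, 36 mm across, 38 mm tall, standing. Origin: underside.
- can: Bystander: round olive tin film can, 148 mm across, 41 mm tall. Origin: underside.
- core: Bystander: black film core, a ring 50 mm across, 35 mm tall. Origin: underside.
- loupe: Bystander: dark steel loupe, 44 mm across, 42 mm tall, standing. Origin: underside.
- jar: Bystander: amber glass jar, 56 mm across, 70 mm tall, standing. Origin: underside.
Mind the look-alikes: they are no part of the job. Leave any purple look-alike of the holder alone.

How it is judged (in metres and radians):
On the way, in this order (a step that is already met when the one before it is completed fails the run):
1. the holder lies flush on the bed, on both pins, let go, with the bolt still drawn back (z of holder in the frame of bed between 0.027 and 0.032 m and angle between holder's own z axis and vertical below 0.03 rad and horizontal distance between holder and bed below 0.02 m and angle between the y axis of holder and the y axis of bed, either way round below 0.08 rad and contact force between the fingers and holder below 0.1 N and value of joint bolt below 0.01 m), for 0.1 s.
2. the bolt is slid home over the plate (value of joint bolt above 0.019 m), for 0.1 s.
At the end, for the whole second after the job is handed in: The holder lies flat (within 0.03 rad) and flush (within 2 mm) on the bed with both pins through its slots, along the bed within 0.08 rad and within 20 mm of the bed's origin seen from above, at rest, and the bolt is home (joint above 0.019 m) (z of holder in the frame of bed between 0.027 and 0.032 m and angle between holder's own z axis and vertical below 0.03 rad and horizontal distance between holder and bed below 0.02 m and angle between the y axis of holder and the y axis of bed, either way round below 0.08 rad and value of joint bolt above 0.019 m and linear speed of holder below 0.02 m/s); the robot touches nothing.
It fails at once if the holder is forced: pressed on the bed or its pins with more than 40 N (contact force between holder and bed above 40 N).
It fails at once if a bystander is moved by more than 20 mm (distance of any of bulb, wrench, crank, can, core, loupe, jar from where it was at the start of the episode above 0.02 m).
It also fails if it takes over 72 s, if anything falls off the work surface, if the arm or the gripper's body presses on something with over 40 N, if the wrist force passes 120 N, or if a joint passes its speed limit or range.

## Robot

A 6-joint arm with a two-finger parallel gripper is mounted at the origin on the work surface. World frame = base frame: x ahead of the robot, y to its left, z up, the work surface at z = 0. Lengths are in mm, angles in rad, forces in N, time in s.
With the tool pointing down it reaches from about 275 to 750 mm from the base axis. Payload 10.2 kg.
Tool frame: the origin (TCP) lies midway between the tips of the shut fingers; the grasp point (between the pads) lies 19 mm behind it; z points along the fingers, y is the line along which they close (so a half turn about z gives the same grasp; the last joint's range is limited). The gripper opens to 85 mm and grips with 20 to 120 N. Pads are 22 mm wide; open, the fingers measure 114 mm over their backs; the gripper's body (76 mm by 85 mm) begins 54 mm behind the grasp point. The pads swing forward as they close: fully open they stand 13 mm farther back than shut.
Start: joints at [0.99, 0.313, 1.498, -0, 1.331, -0.223], TCP at [183.875, 491.753, 231.294] pointing down, gripper open.
Joint ranges: [-2.94, 2.94], [-0.97, 2.17], [0.19, 2.56], [-1.23, 4.37], [0.02, 3.11], [-2.88, 2.88]. Speed limits (rad/s): [2.39, 2.39, 3.01, 3.14, 3.14, 3.14].

## Interface

Orientations are given as a unit quaternion [w, x, y, z].
In Python, from rig import ctrl gives the robot as it stands.
- The arm moves only by the tool send_rows, never from a script. Its argument "targets" is a list of rows, each a list of 7 numbers: the closure, from -1 (fully open) to 1 (shut), so that 0 is half open, then the shift along the tool's x, y, z in m, then the turn, a rotation vector about the tool's x, y, z in rad. In form: [[claw, dx, dy, dz, ax, ay, az], ...]. A call has exactly 10 rows; each row shifts and turns the commanded pose from where the row before left it, along the tool's axes as they then stand; what a row does not reach is not made up. A row lasts 1/8 s, in which the tool goes at most 62.5 mm and 10.7 degrees, less where a joint would pass 70% of its speed; a pose out of reach is approached as far as the arm can. A call with a gripper value outside its range is refused whole. The fingers move at their own pace and stop on an object; "squeeze" is the grip in N (left out, the last holds). Time passes only in rows, so rows that do not move let the fingers close, or fill a call up. It gives the time, the measured TCP pose, the force, the opening and the grip force at its end, in the units of the state.
- ctrl.sense(): the state, without advancing time (a new reading comes with each control period).
- ctrl.capture(name): name is "side" or "top"; returns a dict with "img" (420x560x3 uint8, red, green, blue), "camera_matrix" (3x3 intrinsics, pixels), "R" (3x3) and "t" (3): a world point X has camera coordinates R X + t. Camera axes: x right, y down, z forward; pixel columns grow to the right and rows downward; lengths in mm; the calibration is good to about 2 mm. A picture is of the moment at which its call begins. There is no depth.
- ctrl.finish_job(): hands the job in; it is judged then, once.
Trained networks look in a picture, given as the dict that the camera call returned (one of the last four; its "shot" number tells which), for a name from the list of things; names that differ only in an ending like _2 or _b are one class to them, and where a whole thing is asked for, a point or a joint stands for the part that bears it (a point fixed in the world has none). Each returns a list of dicts, best first, with "score" (0 to 1); they miss things now and then, are a little off and sometimes report something else, mostly with a low value. They report only what shows in the picture. A call takes as long as a camera call. They do not tell look-alikes from the thing itself.
- ctrl.boxes_of(query, picture): "extent" ([left, top, width, height] in pixels, round what is visible of it).
- ctrl.landmark_of(query, picture): "point" ([column, row] in pixels: a listed point, or the origin of a listed thing).
The state is a dict: "time_s": time; "joints": joint angles; "dq": joint speeds; "tau": joint torques, N m; "eef_pos": TCP position; "ee_rot": TCP orientation; "force": force on the tool from outside, world axes, zero at the start; "wrist_torque": the same for the moment, N m; "grip_width": opening from 0.0 (shut) to 1.0 (fully open); "grip_force": force on a finger pad.
Only numpy, scipy, OpenCV 4.12 (cv2) and the standard library are available. Lean on these libraries where they do the work, as an engineer would, in place of code of your own. Each camera call takes 0.05 s, during which the arm holds its last target. There are 200 camera calls.

## Working session

There is one attempt and no reset: what is moved stays moved. The work goes in short steps, Python scripts to look and compute and a tool call to move; the robot and the scene stay as the last step left them, time stands still between calls to the robot, and variables do not carry over. Pictures are saved under pics/ and viewed, at most 10 in all, crops included, and the job is handed in when it is done.

Besides the shell and the picture viewer there is one more tool, called after ">>>" as name(argument=value, ...), one argument or row to a line, values as JSON. send_rows: Moves the arm, as the interface text tells. Its arguments: {"type":"object","properties":{"targets":{"type":"array"},"squeeze":{"type":"number"}},"required":["targets"]}

```bash
ls; mkdir -p pics; cat > h.py <<'E'
import numpy as np, cv2
from rig import ctrl
def cap(n,f=None):
    p=ctrl.capture(n)
    if f: cv2.imwrite('pics/'+f,p['img'][:,:,::-1])
    return p
def onplane(p,uv,z):
    K,R,t=[np.array(p[k],float) for k in('camera_matrix','R','t')]
    d=R.T@np.linalg.solve(K,[uv[0],uv[1],1.]); c=-R.T@t.ravel()
    return c+d*(z-c[2])/d[2]
def tri(ps,uvs):
    A=[];b=[]
    for p,uv in zip(ps,uvs):
        K,R,t=[np.array(p[k],float) for k in('camera_matrix','R','t')]
        d=R.T@np.linalg.solve(K,[uv[0],uv[1],1.]);d/=np.linalg.norm(d);c=-R.T@t.ravel()
        M=np.eye(3)-np.outer(d,d);A.append(M);b.append(M@c)
    return np.linalg.lstsq(np.vstack(A),np.hstack(b),rcond=None)[0]
def proj(p,X):
    K,R,t=[np.array(p[k],float) for k in('camera_matrix','R','t')]
    q=K@(R@np.array(X,float)+t.ravel());return q[:2]/q[2]
E
python3 - <<'E'
from h import *
s=cap('side','s1.png');t=cap('top','t1.png')
for p in(s,t):
  print(-p['R'].T@p['t'].ravel(),p['shot'])
  for q in['holder','shank','bed','seat','bolt_grip']:
    print(q,[(np.round(d['point']),round(d['score'],2)) for d in ctrl.landmark_of(q,p)][:4])
print(ctrl.sense())
cv2.imwrite('pics/st.png',cv2.resize(np.vstack([s['img'],t['img']])[:,:,::-1],(400,600)))
E
```

```text
pics
[ 350.48679284 1238.5520649  1099.42735376] 1
holder [(array([210., 317.]), 0.97), (array([301., 254.]), 0.85), (array([251., 265.]), 0.72), (array([347., 336.]), 0.61)]
shank [(array([248., 259.]), 0.86), (array([305., 244.]), 0.76), (array([356., 332.]), 0.75), (array([203., 303.]), 0.62)]
bed [(array([279., 169.]), 0.9)]
seat []
bolt_grip [(array([279., 167.]), 0.57)]
[ 310.90866672   54.89152573 1242.4370448 ] 2
holder [(array([133., 171.]), 0.83), (array([202., 202.]), 0.8), (array([126., 319.]), 0.8), (array([235., 257.]), 0.72)]
shank [(array([231., 255.]), 0.95), (array([120., 319.]), 0.88), (array([132., 168.]), 0.71), (array([204., 197.]), 0.69)]
bed [(array([393., 207.]), 0.84), (array([353., 207.]), 0.34)]
seat [(array([395., 204.]), 0.7)]
bolt_grip [(array([350., 210.]), 0.81)]
{'time_s': 0.6, 'joints': array([ 9.89599016e-01,  3.12956237e-01,  1.49774215e+00,  3.03943807e-05,
        1.33098017e+00, -2.23437060e-01]), 'dq': array([ 0.00031225,  0.00022149, -0.000608  ,  0.00012987, -0.00033152,
       -0.00072235]), 'tau': array([ 2.15448158e-04, -4.12029076e+01, -2.59837317e+01, -1.91162821e-04,
        5.34650771e-04,  7.15126305e-06]), 'eef_pos': array([183.86436669, 491.74889152, 231.24949908]), 'ee_rot': array([-3.04025062e-05,  1.77931232e-01,  9.84042923e-01, -3.37450745e-05]), 'force': array([ 0.70110959,  0.78437169, -0.03331849]), 'wrist_torque': array([-0.02312996,  0.02221835,  0.01921328]), 'grip_force': 0.0, 'grip_width': 0.998633479306493}
```

View pics/s1.png

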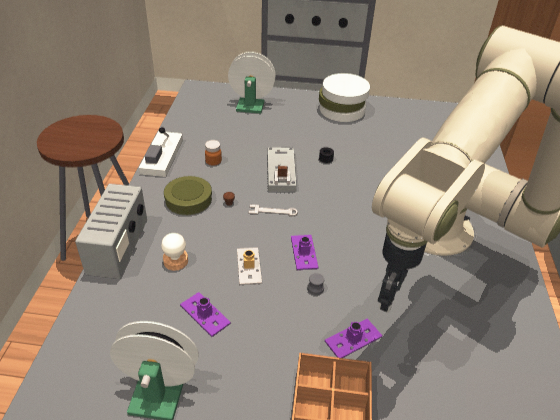

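View pics/t1.png

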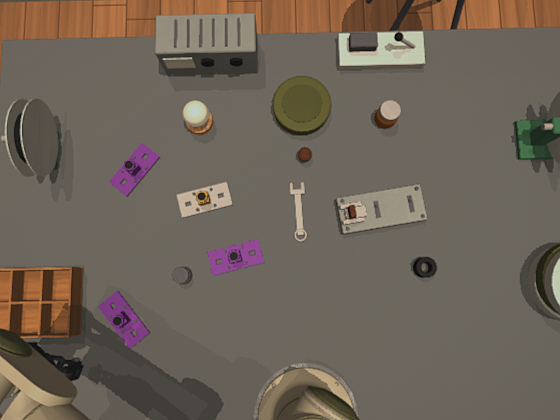

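The side view shows the pale holder with its brass socket at (249,262). Three purple look-alikes stand at (305,250), (205,313) and (355,335). The bed is at (281,168), with its bolt tab towards the camera. In the top view the holder is at (204,200) and the bed at (381,209), with the tab at (350,210).

```bash
cat > m.py <<'E'
from h import *
s=cap('side');t=cap('top')
def near(q,p,uv,r=25):
    L=[d['point'] for d in ctrl.landmark_of(q,p) if np.hypot(*(np.array(d['point'])-uv))<r]
    return np.array(L[0]) if L else None
for q,us,ut in[('shank',(248,259),(204,198)),('bolt_grip',(281,172),(350,210)),('seat',(281,165),(395,204)),('holder',(249,265),(202,202)),('bed',(279,169),(393,207))]:
    a,b=near(q,s,us),near(q,t,ut); print(q,a,b,tri([s,t],[a,b]).round(1) if a is not None and b is not None else '')
g=cv2.cvtColor(t['img'],cv2.COLOR_RGB2HSV)
def rect(x0,y0,x1,y1,thr,z):
    gray=cv2.cvtColor(t['img'],cv2.COLOR_RGB2GRAY)[y0:y1,x0:x1]
    m=(gray>thr).astype(np.uint8)
    m=cv2.morphologyEx(m,cv2.MORPH_OPEN,np.ones((3,3),np.uint8))
    c=max(cv2.findContours(m,cv2.RETR_EXTERNAL,cv2.CHAIN_APPROX_NONE)[0],key=cv2.contourArea)+np.array([x0,y0])
    pts=np.array([onplane(t,q,z)[:2] for q in c[:,0]],np.float32)
    r=cv2.minAreaRect(pts);print('rect',np.round(r[0],1),np.round(r[1],1),round(r[2],2))
rect(165,170,245,225,115,6)
rect(325,175,435,245,110,30)
T=cv2.resize(t['img'][170:250,320:440],(720,480),interpolation=cv2.INTER_CUBIC)
cv2.imwrite('pics/bed.png',T[:,:,::-1])
E
python3 m.py
```

```text
shank [248.8 260.4] [207.1 196.8] [528.9 229.1   9.1]
bolt_grip [279.7 169.4] [353.  207.9] [ 487.  -126.4   62.5]
seat [283.1 159.8] [394.2 206.2] [ 491.1 -233.7   23.5]
holder [248.3 263.6] [205.5 196.5] [530.3 234.2   1.7]
bed [281.9 167.1] [393.2 210.1] [ 490.7 -239.4  -12.5]
rect [524.9 237.8] [ 62.4 132.1] 13.56
rect [ 488.5 -201.2] [ 88.7 208.8] 8.28
```

View pics/bed.png

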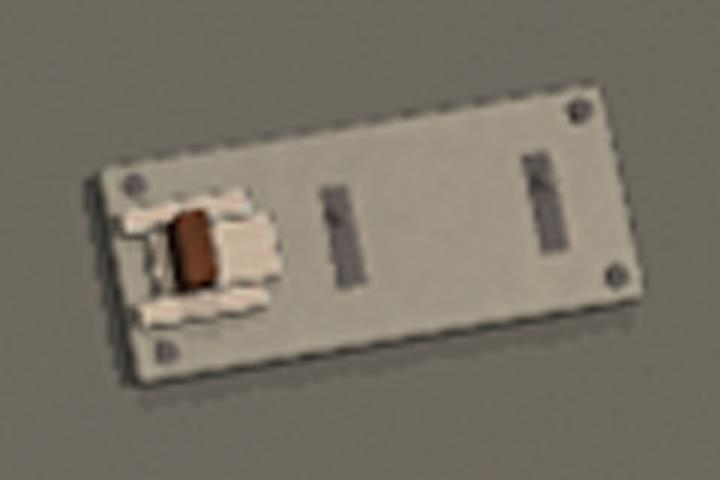

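The crop shows the bed with its bolt tab at (195,248). The two pin slots are at (343,237) and (546,203), and each has a darker blob in its upper part that may be the pin. I'll enhance the contrast in both views.

```bash
cat >> m.py <<'E'
yb=np.array([-.144,.9896]);xb=np.array([.9896,.144]);o=np.array([492.8,-230.9])
print('tab',onplane(t,(352.5,211.3),82))
# rectify bed top plane in both views: 4 px/mm, cols = bed x -45..45, rows= bed y +60..-60
out=[]
for p in(t,s):
    src=[];dst=[]
    for x,y in((-45,60),(45,60),(45,-60),(-45,-60)):
        w=o+x*xb+y*yb;src.append(proj(p,[*w,30]));dst.append([(x+45)*4,(60-y)*4])
    M=cv2.getPerspectiveTransform(np.float32(src),np.float32(dst))
    w=cv2.warpPerspective(p['img'],M,(360,480),flags=cv2.INTER_CUBIC)
    lo,hi=np.percentile(w,[.5,90]);w=np.clip((w.astype(float)-lo)/(hi-lo)*255,0,255).astype(np.uint8)
    for k in range(-40,41,10): cv2.line(w,((k+45)*4,232),((k+45)*4,248 if k else 262),(255,0,0),1)
    out.append(w)
cv2.imwrite('pics/rect.png',np.hstack(out)[:,:,::-1])
E
python3 m.py
```

```text
shank [249.3 258.6] [205.5 198.4] [525.1 231.7  19. ]
bolt_grip [279.8 169.5] [354.4 208.3] [ 486.7 -130.2   59.2]
seat [284.3 158.3] [392.1 207.6] [ 486.2 -225.4   36.2]
holder [250.4 268. ] [205.5 199.6] [524.5 236.3 -12.9]
bed [281.7 170.7] [390.  207.6] [ 494.5 -233.8  -23.1]
rect [524.9 237.8] [ 62.4 132.1] 13.56
rect [ 488.3 -201.2] [ 88.3 208.8] 8.28
tab [ 474.96011127 -121.85243419   82.        ]
```

View pics/rect.png

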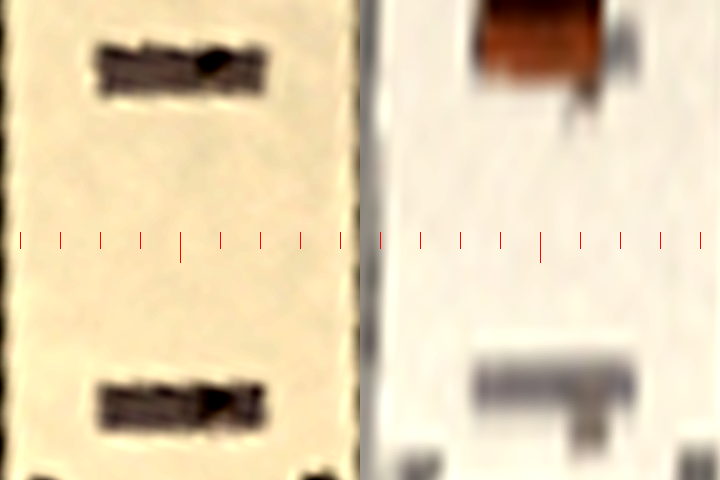

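The rectified crop shows the slots centred on my bed frame, to within 1 mm. In the side view (right half) the pin shows at column 588, rows 400 to 455. That puts the pins at about x = +9 mm in the bed frame. Next I'll write the move helper and go to the holder.

```bash
cat > go.py <<'E'
# python3 go.py x y z yaw_deg(of tool y line): prints tool shift (m) and turn about tool z
import sys; from h import *
from scipy.spatial.transform import Rotation as Ro
s=ctrl.sense();w,x,y,z=s['ee_rot'];R=Ro.from_quat([x,y,z,w]).as_matrix()
g=np.array([float(v) for v in sys.argv[1:4]]);yaw=float(sys.argv[4])
d=R.T@(g-s['eef_pos'])/1000
cur=np.degrees(np.arctan2(R[1,1],R[0,1]));dy=(yaw-cur+90)%180-90
print('t',round(s['time_s'],2),'pos',s['eef_pos'].round(2),'yaw',cur.round(2),'tilt',np.round(R[:2,2],4),'F',s['force'].round(2),'grip',round(s['grip_width'],3),round(s['grip_force'],1))
print('shift',d.round(5),'turn z',round(-np.radians(dy),4))
E
python3 go.py 525 238 130 13.6
```

```text
t 1.8 pos [183.89 491.77 231.3 ] yaw 69.5 tilt [0. 0.] F [ 0.27  1.6  -0.13] grip 0.998 0.0
shift [-0.40839 -0.11824  0.10129] turn z 0.9756
```

>>> send_rows(
  targets=[
    [-1, -0.0408, -0.0119, 0.01, 0, 0, 0],
    [-1, -0.0408, -0.0119, 0.01, 0, 0, 0],
    [-1, -0.0408, -0.0119, 0.01, 0, 0, 0],
    [-1, -0.0408, -0.0119, 0.01, 0, 0, 0],
    [-1, -0.0408, -0.0119, 0.01, 0, 0, 0],
    [-1, -0.0408, -0.0119, 0.01, 0, 0, 0],
    [-1, -0.0408, -0.0119, 0.01, 0, 0, 0],
    [-1, -0.0408, -0.0119, 0.01, 0, 0, 0],
    [-1, -0.0408, -0.0119, 0.01, 0, 0, 0],
    [-1, -0.0408, -0.0119, 0.01, 0, 0, 0],
  ],
  squeeze=40,
)

```text
time_s: 3.05
eef_pos: [525.5, 236.4, 131.0]
ee_rot: [0.0, 0.178, 0.984, 0.0]
force: [1.0, -0.1, 0.8]
grip_width: 0.999
grip_force: 0.0
```

>>> send_rows(
  targets=[
    [-1, 0, 0, 0, 0, 0, 0.163],
    [-1, 0, 0, 0, 0, 0, 0.163],
    [-1, 0, 0, 0, 0, 0, 0.163],
    [-1, 0, 0, 0, 0, 0, 0.163],
    [-1, 0, 0, 0, 0, 0, 0.163],
    [-1, 0, 0, 0, 0, 0, 0.163],
    [-1, 0, 0, 0, 0, 0, 0],
    [-1, 0, 0, 0, 0, 0, 0],
    [-1, 0, 0, 0, 0, 0, 0],
    [-1, 0, 0, 0, 0, 0, 0],
  ],
)

```text
time_s: 4.3
eef_pos: [524.4, 237.4, 131.3]
ee_rot: [-0.0, 0.619, 0.785, -0.0]
force: [-0.2, -0.1, -0.3]
grip_width: 0.997
grip_force: 0.0
```

```bash
python3 go.py 525 238 60 13.6; python3 - <<'E'
from h import *
s=cap('side');t=cap('top')
a=s['img'][220:310,190:310];b=t['img'][160:240,160:280]
cv2.imwrite('pics/ap.png',np.hstack([cv2.resize(a,(400,300)),cv2.resize(b,(400,300))])[:,:,::-1])
E
```

```text
t 4.3 pos [524.37 237.4  131.27] yaw 13.52 tilt [-0. -0.] F [-0.17 -0.15 -0.31] grip 0.997 0.0
shift [0.00044 0.00076 0.07127] turn z -0.0015
```

View pics/ap.png

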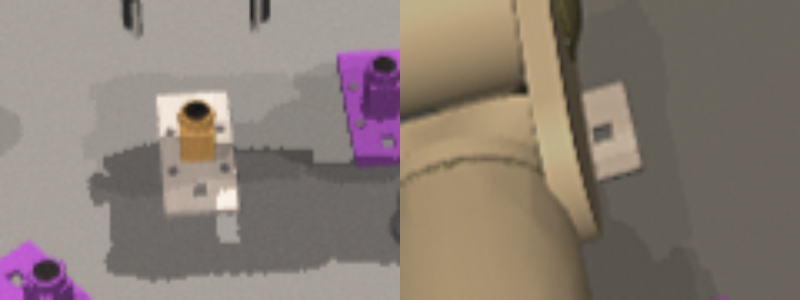

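In the side crop the fingers at columns 132 and 260 straddle the socket at column 197. The top view is blocked by the arm. Descending to grasp.

>>> send_rows(
  targets=[
    [-1, 0.0004, 0.0006, 0.03, 0, 0, 0],
    [-1, 0, 0, 0.03, 0, 0, 0],
    [-1, 0, 0, 0.025, 0, 0, 0],
    [-1, 0, 0, 0.02, 0, 0, 0],
    [-1, 0, 0, 0.01, 0, 0, 0],
    [-1, 0, 0, 0.0025, 0, 0, 0],
    [-1, 0, 0, 0, 0, 0, 0],
    [-1, 0, 0, 0, 0, 0, 0],
    [0.3, 0, 0, 0, 0, 0, 0],
    [0.3, 0, 0, 0, 0, 0, 0],
  ],
  squeeze=40,
)

```text
time_s: 5.65
eef_pos: [524.9, 237.9, 14.0]
ee_rot: [0.0, 0.619, 0.785, 0.0]
force: [0.8, 0.2, -0.6]
grip_width: 0.609
grip_force: 0.0
```

>>> send_rows(
  targets=[
    [0.6, 0, 0, 0, 0, 0, 0],
    [1, 0, 0, 0, 0, 0, 0],
    [1, 0, 0, 0, 0, 0, 0],
    [1, 0, 0, 0, 0, 0, 0],
    [1, 0, 0, 0, 0, 0, 0],
    [1, 0, 0, 0, 0, 0, 0],
    [1, 0, 0, 0, 0, 0, 0],
    [1, 0, 0, 0, 0, 0, 0],
    [1, 0, 0, 0, 0, 0, 0],
    [1, 0, 0, 0, 0, 0, 0],
  ],
)

```text
time_s: 6.9
eef_pos: [524.8, 238.0, 14.0]
ee_rot: [-0.0, 0.619, 0.785, -0.0]
force: [-2.5, -0.6, 4.3]
grip_width: 0.317
grip_force: 42.0
```

```bash
python3 go.py 525 238 150 13.6
```

```text
t 6.9 pos [524.79 237.96  13.96] yaw 13.47 tilt [-0.0001 -0.    ] F [-2.48 -0.64  4.32] grip 0.317 42.0
shift [-1.0000e-05  1.9000e-04 -1.3604e-01] turn z -0.0023
```

>>> send_rows(
  targets=[
    [1, 0, 0, -0.005, 0, 0, 0],
    [1, 0, 0, -0.015, 0, 0, 0],
    [1, 0, 0, -0.03, 0, 0, 0],
    [1, 0, 0, -0.03, 0, 0, 0],
    [1, 0, 0, -0.03, 0, 0, 0],
    [1, 0, 0, -0.015, 0, 0, 0],
    [1, 0, 0, 0, 0, 0, 0],
    [1, 0, 0, 0, 0, 0, 0],
    [1, 0, 0, 0, 0, 0, 0],
    [1, 0, 0, 0, 0, 0, 0],
  ],
)

```text
time_s: 8.15
eef_pos: [524.7, 237.9, 138.2]
ee_rot: [-0.0, 0.619, 0.785, -0.0]
force: [-0.8, -0.1, -3.0]
grip_width: 0.32
grip_force: 41.1
```

>>> send_rows(
  targets=[
    [1, -0.0224, -0.0066, 0, 0, 0, 0],
    [1, -0.0449, -0.0131, 0, 0, 0, 0],
    [1, -0.0449, -0.0131, 0, 0, 0, 0],
    [1, -0.0449, -0.0131, 0, 0, 0, 0],
    [1, -0.0449, -0.0131, 0, 0, 0, 0],
    [1, -0.0449, -0.0131, 0, 0, 0, 0],
    [1, -0.0449, -0.0131, 0, 0, 0, 0],
    [1, -0.0449, -0.0131, 0, 0, 0, 0],
    [1, -0.0449, -0.0131, 0, 0, 0, 0],
    [1, -0.0449, -0.0131, 0, 0, 0, 0],
  ],
)

```text
time_s: 9.4
eef_pos: [502.8, -207.4, 138.7]
ee_rot: [-0.0, 0.619, 0.785, 0.0]
force: [0.6, 0.4, -3.9]
grip_width: 0.321
grip_force: 41.0
```

>>> send_rows(
  targets=[
    [1, -0.0224, -0.0066, 0, 0, 0, 0.03],
    [1, 0, 0, 0, 0, 0, 0.03],
    [1, 0, 0, 0, 0, 0, 0.03],
    [1, 0, 0, 0, 0, 0, 0],
    [1, 0, 0, 0, 0, 0, 0],
    [1, 0, 0, 0, 0, 0, 0],
    [1, 0, 0, 0, 0, 0, 0],
    [1, 0, 0, 0, 0, 0, 0],
    [1, 0, 0, 0, 0, 0, 0],
    [1, 0, 0, 0, 0, 0, 0],
  ],
)

```text
time_s: 10.65
eef_pos: [501.9, -229.2, 138.8]
ee_rot: [0.0, 0.654, 0.756, 0.0]
force: [-0.4, -0.1, -4.3]
grip_width: 0.32
grip_force: 41.0
```

```bash
python3 go.py 501.6 -229 100 8.28; python3 - <<'E'
from h import *
s=cap('side');t=cap('top')
a=s['img'][90:230,200:340];b=t['img'][130:270,320:460]
cv2.imwrite('pics/ab.png',np.hstack([cv2.resize(a,(400,400),interpolation=2),cv2.resize(b,(400,400),interpolation=2)])[:,:,::-1])
E
```

```text
t 10.65 pos [ 501.88 -229.17  138.81] yaw 8.31 tilt [0. 0.] F [-0.39 -0.1  -4.26] grip 0.32 41.0
shift [ 0.00021 -0.00025  0.03881] turn z 0.0005
```

View pics/ab.png

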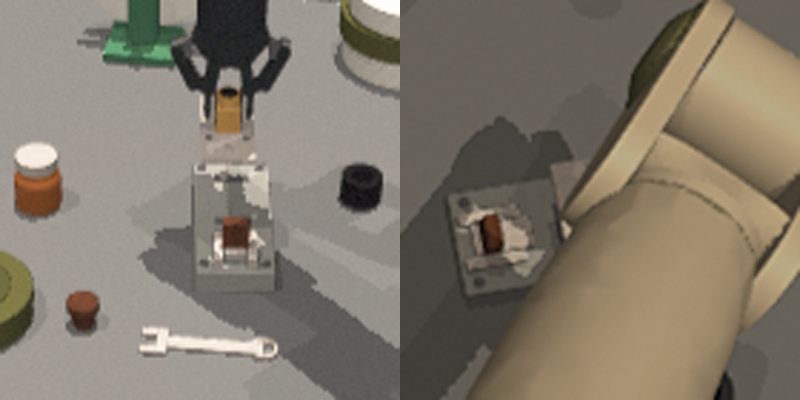

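The side crop shows the holder held level above the bed, with the shank between the fingers at (228,110) and the bolt tab at (237,235). Lowering to just above the pins.

>>> send_rows(
  targets=[
    [1, 0.0002, -0.0002, 0.01, 0, 0, 0],
    [1, 0, 0, 0.02, 0, 0, 0],
    [1, 0, 0, 0.02, 0, 0, 0],
    [1, 0, 0, 0.015, 0, 0, 0],
    [1, 0, 0, 0.008, 0, 0, 0],
    [1, 0, 0, 0.003, 0, 0, 0],
    [1, 0, 0, 0, 0, 0, 0],
    [1, 0, 0, 0, 0, 0, 0],
    [1, 0, 0, 0, 0, 0, 0],
    [1, 0, 0, 0, 0, 0, 0],
  ],
)

```text
time_s: 12.0
eef_pos: [501.7, -229.0, 63.0]
ee_rot: [0.0, 0.654, 0.756, 0.0]
force: [0.3, -0.2, -4.1]
grip_width: 0.322
grip_force: 41.0
```

>>> send_rows(
  targets=[
    [1, 0, 0, 0.001, 0, 0, 0],
    [1, 0, 0, 0.001, 0, 0, 0],
    [1, 0, 0, 0.001, 0, 0, 0],
    [1, 0, 0, 0.001, 0, 0, 0],
    [1, 0, 0, 0.0005, 0, 0, 0],
    [1, 0, 0, 0.0005, 0, 0, 0],
    [1, 0, 0, 0.0005, 0, 0, 0],
    [1, 0, 0, 0, 0, 0, 0],
    [1, 0, 0, 0, 0, 0, 0],
    [1, 0, 0, 0, 0, 0, 0],
  ],
)

```text
time_s: 13.25
eef_pos: [501.7, -229.0, 57.3]
ee_rot: [0.0, 0.654, 0.756, 0.0]
force: [0.4, 0.4, -3.4]
grip_width: 0.322
grip_force: 41.0
```

```bash
python3 go.py 501.6 -229 57 8.28
```

```text
t 13.25 pos [ 501.67 -228.97   57.33] yaw 8.31 tilt [ 0. -0.] F [ 0.41  0.36 -3.44] grip 0.322 41.0
shift [-2.0e-05 -8.0e-05  3.3e-04] turn z 0.0006
```

>>> send_rows(
  targets=[
    [1, 0, 0, 0.0003, 0, 0, 0],
    [1, 0, 0, 0.0003, 0, 0, 0],
    [1, 0, 0, 0.0003, 0, 0, 0],
    [1, 0, 0, 0.0003, 0, 0, 0],
    [1, 0, 0, 0, 0, 0, 0],
    [1, 0, 0, 0, 0, 0, 0],
    [1, 0, 0, 0, 0, 0, 0],
    [1, 0, 0, 0, 0, 0, 0],
    [1, 0, 0, 0, 0, 0, 0],
    [1, 0, 0, 0, 0, 0, 0],
  ],
)

```text
time_s: 14.5
eef_pos: [501.7, -229.0, 56.1]
ee_rot: [0.0, 0.654, 0.756, 0.0]
force: [0.7, 0.7, -4.1]
grip_width: 0.319
grip_force: 41.0
```

>>> send_rows(
  targets=[
    [1, 0, 0, 0.0003, 0, 0, 0],
    [1, 0, 0, 0.0003, 0, 0, 0],
    [1, 0, 0, 0.0003, 0, 0, 0],
    [1, 0, 0, 0.0003, 0, 0, 0],
    [1, 0, 0, 0.0003, 0, 0, 0],
    [1, 0, 0, 0, 0, 0, 0],
    [1, 0, 0, 0, 0, 0, 0],
    [1, 0, 0, 0, 0, 0, 0],
    [1, 0, 0, 0, 0, 0, 0],
    [1, 0, 0, 0, 0, 0, 0],
  ],
)

```text
time_s: 15.75
eef_pos: [501.7, -229.0, 54.6]
ee_rot: [-0.0, 0.654, 0.756, -0.0]
force: [-0.2, -0.6, -3.7]
grip_width: 0.32
grip_force: 41.0
```

>>> send_rows(
  targets=[
    [1, 0, 0, 0.0004, 0, 0, 0],
    [1, 0, 0, 0.0004, 0, 0, 0],
    [1, 0, 0, 0.0004, 0, 0, 0],
    [1, 0, 0, 0.0004, 0, 0, 0],
    [1, 0, 0, 0.0004, 0, 0, 0],
    [1, 0, 0, 0.0004, 0, 0, 0],
    [1, 0, 0, 0.0004, 0, 0, 0],
    [1, 0, 0, 0, 0, 0, 0],
    [1, 0, 0, 0, 0, 0, 0],
    [1, 0, 0, 0, 0, 0, 0],
  ],
)

```text
time_s: 17.0
eef_pos: [501.7, -229.0, 51.8]
ee_rot: [-0.0, 0.654, 0.756, 0.0]
force: [-0.4, -0.5, -4.1]
grip_width: 0.322
grip_force: 41.0
```

>>> send_rows(
  targets=[
    [1, 0, 0, 0.0007, 0, 0, 0],
    [1, 0, 0, 0.0007, 0, 0, 0],
    [1, 0, 0, 0.0007, 0, 0, 0],
    [1, 0, 0, 0.0007, 0, 0, 0],
    [1, 0, 0, 0.0007, 0, 0, 0],
    [1, 0, 0, 0.0007, 0, 0, 0],
    [1, 0, 0, 0.0006, 0, 0, 0],
    [1, 0, 0, 0, 0, 0, 0],
    [1, 0, 0, 0, 0, 0, 0],
    [1, 0, 0, 0, 0, 0, 0],
  ],
)

```text
time_s: 18.25
eef_pos: [501.7, -229.0, 47.0]
ee_rot: [0.0, 0.654, 0.756, 0.0]
force: [-0.1, 0.3, -4.4]
grip_width: 0.32
grip_force: 41.0
```

>>> send_rows(
  targets=[
    [1, 0, 0, 0.0003, 0, 0, 0],
    [1, 0, 0, 0.0003, 0, 0, 0],
    [1, 0, 0, 0.0003, 0, 0, 0],
    [1, 0, 0, 0.0003, 0, 0, 0],
    [1, 0, 0, 0.0003, 0, 0, 0],
    [1, 0, 0, 0.0003, 0, 0, 0],
    [1, 0, 0, 0.0003, 0, 0, 0],
    [1, 0, 0, 0, 0, 0, 0],
    [1, 0, 0, 0, 0, 0, 0],
    [1, 0, 0, 0, 0, 0, 0],
  ],
)

```text
time_s: 19.5
eef_pos: [501.7, -229.0, 44.9]
ee_rot: [0.0, 0.654, 0.756, -0.0]
force: [-0.5, 0.3, -3.9]
grip_width: 0.318
grip_force: 41.0
```

>>> send_rows(
  targets=[
    [1, 0, 0, 0.0002, 0, 0, 0],
    [1, 0, 0, 0.0002, 0, 0, 0],
    [1, 0, 0, 0.0002, 0, 0, 0],
    [1, 0, 0, 0.0001, 0, 0, 0],
    [1, 0, 0, 0.0001, 0, 0, 0],
    [1, 0, 0, 0, 0, 0, 0],
    [1, 0, 0, 0, 0, 0, 0],
    [1, 0, 0, 0, 0, 0, 0],
    [1, 0, 0, 0, 0, 0, 0],
    [1, 0, 0, 0, 0, 0, 0],
  ],
)

```text
time_s: 20.75
eef_pos: [501.6, -229.0, 44.1]
ee_rot: [0.0, 0.654, 0.756, -0.0]
force: [0.5, 0.1, -4.5]
grip_width: 0.316
grip_force: 41.0
```

>>> send_rows(
  targets=[
    [0.2, 0, 0, 0, 0, 0, 0],
    [0, 0, 0, 0, 0, 0, 0],
    [-0.3, 0, 0, 0, 0, 0, 0],
    [-0.3, 0, 0, 0, 0, 0, 0],
    [-0.3, 0, 0, 0, 0, 0, 0],
    [-0.3, 0, 0, 0, 0, 0, 0],
    [-0.3, 0, 0, -0.01, 0, 0, 0],
    [-0.3, 0, 0, -0.03, 0, 0, 0],
    [-0.3, 0, 0, -0.04, 0, 0, 0],
    [-0.3, 0, 0, -0.03, 0, 0, 0],
  ],
)

```text
time_s: 22.0
eef_pos: [501.9, -229.1, 156.5]
ee_rot: [0.001, 0.654, 0.756, 0.0]
force: [0.7, 0.9, 0.9]
grip_width: 0.652
grip_force: 0.0
```

```bash
python3 go.py 474.96 -121.8 140 98.28; python3 - <<'E'
from h import *
s=cap('side');t=cap('top')
a=s['img'][110:210,230:330];b=t['img'][150:250,320:420]
cv2.imwrite('pics/on.png',np.hstack([cv2.resize(a,(400,400),interpolation=2),cv2.resize(b,(400,400),interpolation=2)])[:,:,::-1])
E
```

```text
t 22.0 pos [ 501.88 -229.14  156.53] yaw 8.31 tilt [ 0.0016 -0.0012] F [0.71 0.91 0.88] grip 0.652 0.0
shift [ 0.11013 -0.01115  0.01636] turn z -1.5703
```

View pics/on.png

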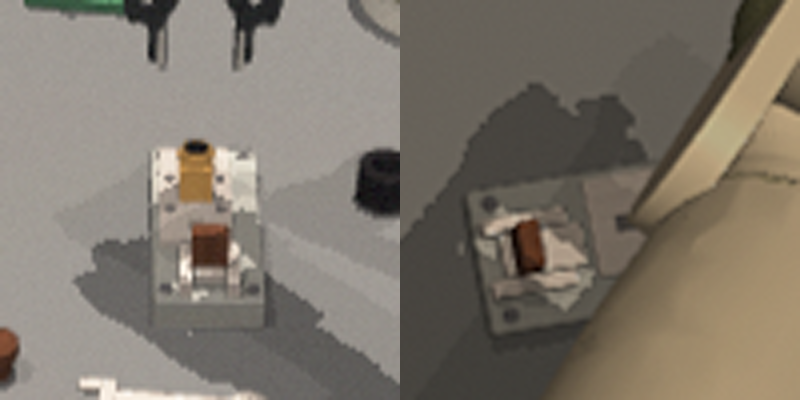

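The holder sits flat on the bed, with the socket at (196,170) in the side crop and the bolt still drawn back, tab at (210,245). Next I'll close the fingers, go behind the tab on its +y side, and push.

>>> send_rows(
  targets=[
    [1, 0.02, -0.0012, 0, 0, 0, 0],
    [1, 0.03, -0.002, 0, 0, 0, 0],
    [1, 0.04, -0.002, 0, 0, 0, 0],
    [1, 0.04, -0.002, 0, 0, 0, 0],
    [1, 0.02, -0.002, 0, 0, 0, 0],
    [1, 0, 0, 0, 0, 0, 0],
    [1, 0, 0, 0.03, 0, 0, 0],
    [1, 0, 0, 0.03, 0, 0, 0],
    [1, 0, 0, 0.03, 0, 0, 0],
    [1, 0, 0, 0.01, 0, 0, 0],
  ],
)

```text
time_s: 23.35
eef_pos: [470.3, -82.5, 52.6]
ee_rot: [-0.001, 0.654, 0.756, -0.0]
force: [0.1, -0.3, 0.1]
grip_width: -0.001
grip_force: 0.0
```

>>> send_rows(
  targets=[
    [1, -0.002, 0, 0, 0, 0, 0],
    [1, -0.002, 0, 0, 0, 0, 0],
    [1, -0.002, 0, 0, 0, 0, 0],
    [1, -0.002, 0, 0, 0, 0, 0],
    [1, -0.002, 0, 0, 0, 0, 0],
    [1, -0.002, 0, 0, 0, 0, 0],
    [1, -0.002, 0, 0, 0, 0, 0],
    [1, -0.002, 0, 0, 0, 0, 0],
    [1, -0.002, 0, 0, 0, 0, 0],
    [1, -0.002, 0, 0, 0, 0, 0],
  ],
)

```text
time_s: 24.6
eef_pos: [473.8, -101.8, 54.1]
ee_rot: [-0.0, 0.654, 0.756, -0.0]
force: [-0.3, -0.1, -0.3]
grip_width: 0.001
grip_force: 0.0
```

```bash
python3 go.py 477.2 -124 56 8.28
```

```text
t 24.6 pos [ 473.77 -101.8    54.09] yaw 8.31 tilt [-0. -0.] F [-0.27 -0.11 -0.29] grip 0.001 0.0
shift [-0.02246  0.00019 -0.00191] turn z 0.0005
```

>>> send_rows(
  targets=[
    [1, -0.0015, 0, 0, 0, 0, 0],
    [1, -0.0015, 0, 0, 0, 0, 0],
    [1, -0.0015, 0, 0, 0, 0, 0],
    [1, -0.0015, 0, 0, 0, 0, 0],
    [1, -0.0015, 0, 0, 0, 0, 0],
    [1, -0.0015, 0, 0, 0, 0, 0],
    [1, -0.0015, 0, 0, 0, 0, 0],
    [1, -0.0015, 0, 0, 0, 0, 0],
    [1, -0.0015, 0, 0, 0, 0, 0],
    [1, -0.0015, 0, 0, 0, 0, 0],
  ],
)

```text
time_s: 25.85
eef_pos: [476.0, -116.6, 54.1]
ee_rot: [0.0, 0.654, 0.756, 0.0]
force: [1.1, 3.0, 1.2]
grip_width: 0.0
grip_force: 1.5
```

>>> send_rows(
  targets=[
    [1, -0.001, 0, 0, 0, 0, 0],
    [1, -0.001, 0, 0, 0, 0, 0],
    [1, -0.001, 0, 0, 0, 0, 0],
    [1, -0.001, 0, 0, 0, 0, 0],
    [1, -0.0005, 0, 0, 0, 0, 0],
    [1, -0.0005, 0, 0, 0, 0, 0],
    [1, 0, 0, 0, 0, 0, 0],
    [1, 0, 0, 0, 0, 0, 0],
    [1, 0, 0, 0, 0, 0, 0],
    [1, 0, 0, 0, 0, 0, 0],
  ],
)

```text
time_s: 27.1
eef_pos: [476.7, -121.5, 54.1]
ee_rot: [0.0, 0.654, 0.756, -0.0]
force: [0.1, 1.6, -0.2]
grip_width: -0.002
grip_force: 0.9
```

>>> send_rows(
  targets=[
    [1, -0.0005, 0, 0, 0, 0, 0],
    [1, -0.0005, 0, 0, 0, 0, 0],
    [1, -0.0005, 0, 0, 0, 0, 0],
    [1, -0.0005, 0, 0, 0, 0, 0],
    [1, -0.0003, 0, 0, 0, 0, 0],
    [1, -0.0003, 0, 0, 0, 0, 0],
    [1, 0, 0, 0, 0, 0, 0],
    [1, 0, 0, 0, 0, 0, 0],
    [1, 0, 0, 0, 0, 0, 0],
    [1, 0, 0, 0, 0, 0, 0],
  ],
)

```text
time_s: 28.35
eef_pos: [476.6, -121.8, 54.1]
ee_rot: [-0.002, 0.654, 0.756, 0.001]
force: [0.3, 17.3, 6.7]
grip_width: 0.002
grip_force: 8.4
```

The force rose to 17 N, so the bolt has reached a stop. I'll back off, lift clear and check.

>>> send_rows(
  targets=[
    [1, 0.003, 0, 0, 0, 0, 0],
    [1, 0.01, 0, 0, 0, 0, 0],
    [1, 0.02, 0, 0, 0, 0, 0],
    [1, 0.02, 0, 0, 0, 0, 0],
    [1, 0, 0, -0.03, 0, 0, 0],
    [1, 0, 0, -0.05, 0, 0, 0],
    [1, 0.05, 0, -0.03, 0, 0, 0],
    [1, 0.06, 0, 0, 0, 0, 0],
    [1, 0.06, 0, 0, 0, 0, 0],
    [1, 0.06, 0, 0, 0, 0, 0],
  ],
)

```text
time_s: 29.6
eef_pos: [434.9, 158.6, 164.3]
ee_rot: [0.0, 0.654, 0.757, 0.0]
force: [0.4, -0.1, 0.3]
grip_width: 0.002
grip_force: 0.0
```

>>> send_rows(
  targets=[
    [1, 0.06, 0, 0, 0, 0, 0],
    [1, 0.06, 0, 0, 0, 0, 0],
    [1, 0, 0, 0, 0, 0, 0],
    [1, 0, 0, 0, 0, 0, 0],
    [1, 0, 0, 0, 0, 0, 0],
    [1, 0, 0, 0, 0, 0, 0],
    [1, 0, 0, 0, 0, 0, 0],
    [1, 0, 0, 0, 0, 0, 0],
    [1, 0, 0, 0, 0, 0, 0],
    [1, 0, 0, 0, 0, 0, 0],
  ],
)

```text
time_s: 30.85
eef_pos: [418.8, 274.7, 164.1]
ee_rot: [0.0, 0.654, 0.756, 0.0]
force: [0.8, -0.7, 0.6]
grip_width: 0.001
grip_force: 0.0
```

```bash
cat > f.py <<'E'
from h import *
s=cap('side');t=cap('top')
yb=np.array([-.144,.9896]);o=np.array([492.8,-230.9])
for d in(112,90): print(d,proj(t,[*(o+d*yb),82]).round(1),proj(s,[*(o+d*yb),82]).round(1))
a=s['img'][110:210,230:330];b=t['img'][160:260,335:435]
cv2.imwrite('pics/end.png',np.hstack([cv2.resize(a,(400,400),interpolation=2),cv2.resize(b,(400,400),interpolation=2)])[:,:,::-1])
E
python3 f.py
```

```text
112 [351.7 210.6] [283.2 166.1]
90 [360.9 209.1] [283.1 161.9]
```

View pics/end.png

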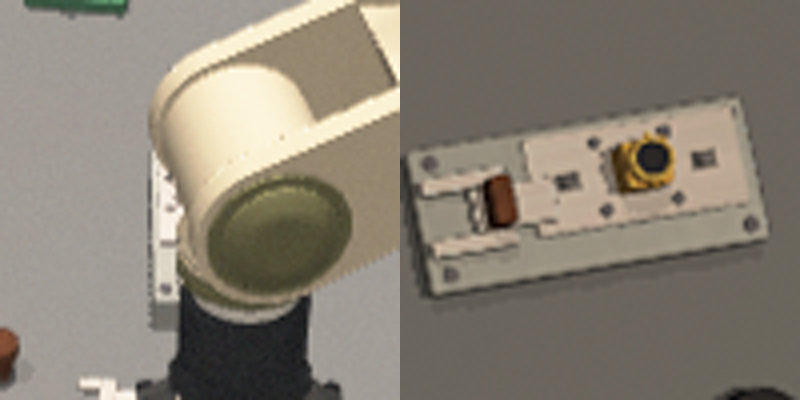

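The top crop shows the tab at (501,200), which maps to pixel (360,210); the predicted home position is (361,209). The tongue overlaps the plate end by about 12.5 mm, and the stop was firm, so the bolt is home. Handing in.

```bash
python3 -c "
from rig import ctrl
print(ctrl.finish_job())"
```

```text
the job is handed in; nothing more can be done
None
```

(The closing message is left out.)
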